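# Four clicks on the screw feeder's dial, then lock it

## Task

Open the screw feeder's gate by four clicks: turn its dial, by the bar handle, clockwise (seen from above) until you have felt exactly four clicks, without ever going on to a fifth. Then gently slide the dial's lock bolt by its upright tab towards the dial until it is fully home, pushing the tab with no more than 25 N. Leave the boxes and tools around it where they are.

Things in the scene. Friction and masses are not known exactly. Their poses are not given: they have to be found in the camera images.
- feeder_top (a point): Centre of the top face of the screw feeder, a grey housing 220 x 280 x 65 mm fixed to the bench. Its x axis points to the feeder's back, y from the lock bolt to the dial, z up. An aluminium screw bowl (100 mm wide, rim 50 mm above the top face) stands 55 mm behind and 45 mm right (-y) of this point. A small plain round knob behind the dial is not used.
- dial_grip (a point): Grip point on the dial's handle, on its vertical axis: a black bar 50 mm long (this point's x axis), 14 mm thick (its y axis) and 37 mm high on a round flange 60 mm wide. The point is 15 mm below the bar's top and 22 mm above the flange. It sits on its shaft at no particular angle, with 57 degrees of loose play: at first it turns freely by an unknown 0 to 57 degrees. Grip it hard (40 N).
- dial_axis (a point): Fixed point on the dial's axis, on top of its flange (14 mm above the feeder's top face), 45 mm in front and 75 mm left (+y) of the feeder's centre; axes as feeder_top. Turning clockwise from above opens the gate, a click for each 18 degrees of the shaft; turned back beyond the start it meets a stop. From start to fourth click the bar turns about 63 to 120 degrees, 18 per click after the first.
- gate (a joint): Gate travel in metres: 0.00002 per click, 0.00008 at four; far finer than the reading's error. A click is felt as a moment about the dial's axis that rises over 9 degrees to 0.1-0.5 N m, then drops to nothing as the shaft jumps ahead of the bar into its next notch; the next 9 degrees are free. Go on 3 degrees past the drop, and let go only where it turns freely: a loaded shaft falls back.
- bolt: Lock bolt with an upright tab of plain steel, 30 mm wide (x), 14 mm thick (y) and 30 mm high, between low guides (9 mm); the origin is the tab's centre, 22 mm above the feeder's top face, 45 mm in front and 81 to 85 mm right of the feeder's centre. Axes as feeder_top. Pushed along +y, towards the dial, it slides with about 3 N of drag to a hard stop 60 mm right of the feeder's centre (fully home) and stays where it is left.
- clear_box_o (a point): Closed clear box of brass screws, 60 x 80 x 27 mm, on the bench in front of the feeder. Bystander, to be left alone; the point is the centre of its underside.
- cream_tray_o (a point): Open cream tray of screws, 80 x 110 x 32 mm, on the bench in front of the feeder. Bystander, to be left alone; the point is the centre of its underside.
- top_box_o (a point): Small closed clear box, 45 x 45 x 21 mm, on the feeder's top face at the back left, behind the dial. Bystander, to be left alone; the point is the centre of its underside.
- driver_o (a point): Screwdriver 150 mm long, lying on the bench left of the feeder. Bystander, to be left alone; the point is the centre of its underside.
- watch_o (a point): Wristwatch laid flat, 175 mm long and 11 mm high, on the bench right of the feeder. Bystander, to be left alone; the point is the centre of its underside.
- loupe_o (a point): Black eye loupe, a cup 38 mm wide and 30 mm high, on the bench right of the feeder. Bystander, to be left alone; the point is the centre of its underside.

How it is judged (in metres and radians):
On the way, in this order (a step that is already met when the one before it is completed fails the run):
1. the dial has been turned by exactly four clicks with the lock bolt still drawn back (value of joint gate between 7.3e-05 and 8.7e-05 m and y of bolt in the frame of feeder_top below -0.075 m), for 0.2 s.
2. the lock bolt is fully home (value of joint gate between 7.3e-05 and 8.7e-05 m and y of bolt in the frame of feeder_top above -0.0615 m), for 0.2 s.
At the end, for the whole second after the job is handed in: The gate stands at four clicks (0.08 mm, within 0.007 mm, so in its fourth notch), and the lock bolt is fully home (within 1.5 mm of its stop) and at rest (all of step 2 and linear speed of bolt below 0.005 m/s); the robot touches nothing.
It fails at once if the dial is turned on to a fifth click (value of joint gate above 9.2e-05 m).
It fails at once if the bolt's tab is pushed with more than 25 N (contact force between anything else and bolt above 25 N).
It fails at once if a bystander is moved by more than 20 mm (distance of any of clear_box_o, cream_tray_o, top_box_o, driver_o, watch_o, loupe_o from where it was at the start of the episode above 0.02 m).
It also fails if it takes over 72 s, if anything falls off the work surface, if the arm or the gripper's body presses on something with over 40 N, if the wrist force passes 120 N, or if a joint passes its speed limit or range.

## Robot

A 6-joint arm with a two-finger parallel gripper is mounted at the origin on the work surface. World frame = base frame: x ahead of the robot, y to its left, z up, the work surface at z = 0. Lengths are in mm, angles in degrees, forces in N, time in s.
With the tool pointing down it reaches from about 350 to 850 mm from the base axis. Payload 8.1 kg.
Tool frame: the origin (TCP) lies at the very end of the fingers, on their centre line; the grasp point (between the pads) lies 19 mm behind it; z points along the fingers, y is the direction in which the jaws open and shut (so a half turn about z gives the same grasp; the last joint's range is limited). The gripper opens to 85 mm and grips with 20 to 120 N. Pads are 22 mm wide; open, the fingers measure 114 mm over their backs; the gripper's body (76 mm by 85 mm) begins 54 mm behind the grasp point. The pads swing forward as they close: fully open they stand 13 mm farther back than shut.
Start: joints at [-70.955, 7.471, 85.268, -0, 87.261, -4.893], TCP at [243.47, -548.386, 231.292] pointing down, gripper open.
Joint ranges: [-169.43, 169.43], [-51.17, 129.36], [1.28, 143.12], [-76.62, 256.62], [0, 156.53], [-152.29, 152.29]. Speed limits (degrees/s): [136.94, 136.94, 159.86, 180, 180, 180].

## Interface

Orientations are given as [roll, pitch, yaw] about the fixed x, y, z axes, in that order (R = Rz(yaw) Ry(pitch) Rx(roll)).
In Python, from bench import r gives the robot as it stands.
- The arm moves only by the shell command python3 -m jog 'ROWS' [OPENING] [FORCE]. ROWS is JSON, a list of rows, each a list of 6 numbers: the shift along the tool's x, y, z normalised to -1 to 1, where 1 is 0.25 m, then the turn, a rotation vector about the tool's x, y, z normalised to -1 to 1, where 1 is pi rad. In form: [[x, y, z, ax, ay, az], ...]. A call has 1 to 10 rows; each row is the pose to reach, as a shift and turn from the pose commanded when the call began, along the tool's axes at that moment, turning the shorter way round; what a row does not reach only later rows make up. A row lasts 1/10 s, in which the tool goes at most 50 mm and 8.59 degrees, less where a joint would pass 70% of its speed; a pose out of reach is approached as far as the arm can. A call with a number of a shift or a turn outside -1 to 1 is refused whole. A call with a gripper value outside its range is refused whole. OPENING is the opening, from 0 (shut) to 1 (fully open), set as the call begins (- or left out, the last holds). The fingers move at their own pace and stop on an object; FORCE is the grip in N (left out, the last holds). Time passes only in rows, so rows that repeat a pose let the fingers close. It gives the time, the measured TCP pose, the force and the opening at its end, in the units of the state.
- r.sense(): the state, without advancing time (a new reading comes with each control period).
- r.snapshot(name): name is "scene" or "side" or "wrist"; returns a dict with "pixels" (480x640x3 uint8, red, green, blue), "intrinsics" (3x3 intrinsics, pixels), "extrinsics" (4x4, takes a point from camera to world coordinates). Camera axes: x right, y down, z forward; pixel columns grow to the right and rows downward; lengths in mm; the calibration is good to about 2 mm. A picture is of the moment at which its call begins. There is no depth.
- r.hand_in(): hands the job in, once; it reports no verdict.
The state is a dict: "time": time; "joint_pos": joint angles; "qd": joint speeds; "joint_efforts": joint torques, N m; "tool_pos": TCP position; "tcp_rot": TCP orientation; "ft_force": force on the tool from outside, world axes, zero at the start; "wrist_torque": the same for the moment, N m; "finger_gap": finger opening in mm.
Only numpy, scipy, OpenCV 4.12 (cv2) and the standard library are available. Lean on these libraries where they do the work, as an engineer would, in place of code of your own. Each camera call takes 0.05 s, during which the arm holds its last target.

## Working session

There is one attempt and no reset: what is moved stays moved. The work goes in short steps, Python scripts to look and compute and a shell command to move; the robot and the scene stay as the last step left them, time stands still between calls to the robot, and variables do not carry over. Pictures are saved under pics/ and viewed, and the job is handed in when it is done.

```bash
ls; mkdir -p pics
python3 - <<'E'
from bench import r
import cv2
print(r.sense())
for n in ["scene","side","wrist"]:
    s=r.snapshot(n); cv2.imwrite(f"pics/{n}0.png",s["pixels"][:,:,::-1]); print(n,s["intrinsics"],s["extrinsics"])
E
```

```text
pics
{'time': 0.0, 'joint_pos': array([-7.09527365e+01,  7.51542344e+00,  8.53327370e+01,  2.94630418e-03,
        8.72607413e+01, -4.89482621e+00]), 'qd': array([ 0.09814016,  0.02462724,  0.0221395 ,  0.03304861, -0.12209797,
       -0.03676819]), 'joint_efforts': array([ 1.47933300e-03, -5.69394922e+01, -5.00550270e+01,  6.09694575e-05,
        1.50246854e-02, -5.73394473e-06]), 'tool_pos': array([ 243.32188945, -547.82379588,  230.20800583]), 'tcp_rot': array([-1.79891746e+02, -1.22241838e-02,  2.39419346e+01]), 'ft_force': array([-0.8947288 , -0.08011291,  0.26904108]), 'wrist_torque': array([-0.04280985, -0.02500015, -0.02813797]), 'finger_gap': 85.14295246560944}
scene [[548.57862038   0.         312.61744113]
 [  0.         548.57862038 236.72545871]
 [  0.           0.           1.        ]] [[-4.49981511e-01  5.70441440e-01 -6.87104944e-01  1.24649546e+03]
 [ 8.93035352e-01  2.89259236e-01 -3.44698353e-01  3.98259987e+02]
 [ 2.12122668e-03 -7.68716891e-01 -6.39585680e-01  7.74691616e+02]
 [ 0.00000000e+00  0.00000000e+00  0.00000000e+00  1.00000000e+00]]
side [[503.91186542   0.         317.04318039]
 [  0.         503.91186542 233.22437683]
 [  0.           0.           1.        ]] [[ 9.98525944e-01 -4.45991749e-02  3.09330311e-02  5.11487419e+02]
 [-5.40261756e-02 -7.62034772e-01  6.45278373e-01 -4.62829631e+02]
 [-5.20683777e-03 -6.45998390e-01 -7.63321013e-01  7.03174653e+02]
 [ 0.00000000e+00  0.00000000e+00  0.00000000e+00  1.00000000e+00]]
wrist [[380.77537247   0.         322.97081056]
 [  0.         380.77537247 243.58741418]
 [  0.           0.           1.        ]] [[ 4.05698749e-01 -8.75657315e-01 -2.61978608e-01  3.09352381e+02]
 [-9.14005559e-01 -3.89158131e-01 -1.14672520e-01 -5.19600840e+02]
 [-1.53727461e-03  2.85972402e-01 -9.58236621e-01  3.73479038e+02]
 [ 0.00000000e+00  0.00000000e+00  0.00000000e+00  1.00000000e+00]]
```

View pics/scene0.png

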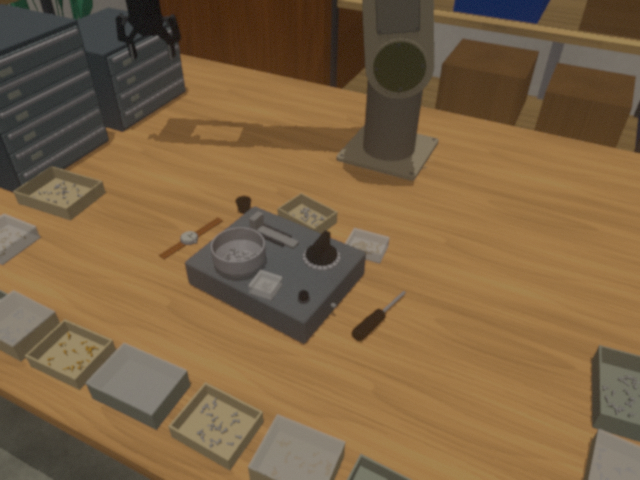

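View pics/side0.png

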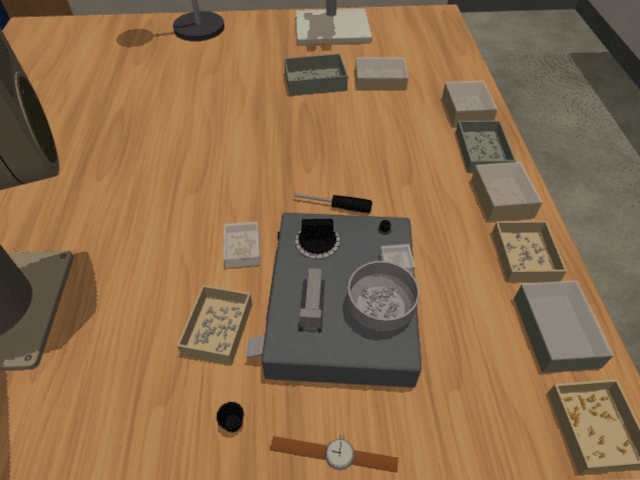

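View pics/wrist0.png

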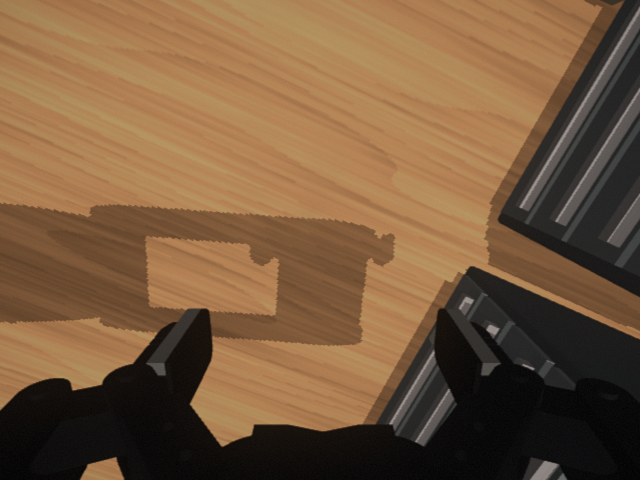

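The side view shows the feeder at about (345,290), with the dial bar at (318,230), the bolt tab at (311,318), the bowl at (382,295) and the top box at (397,258). Next I'll enlarge it and measure.

```bash
cat > h.py <<'E'
from bench import r
import numpy as np, cv2
def ray(s,uv,z):
    K=s["intrinsics"];T=s["extrinsics"]
    d=T[:3,:3]@np.linalg.inv(K)@np.array([uv[0],uv[1],1.]); o=T[:3,3]
    return o+d*(z-o[2])/d[2]
def proj(s,p):
    T=s["extrinsics"]; c=T[:3,:3].T@(np.array(p,float)-T[:3,3]); q=s["intrinsics"]@c; return q[:2]/q[2]
def crop(s,u0,v0,u1,v1,k,name):
    im=s["pixels"][v0:v1,u0:u1,::-1]; cv2.imwrite(f"pics/{name}.png",cv2.resize(im,None,fx=k,fy=k,interpolation=cv2.INTER_CUBIC))
E
python3 - <<'E'
from h import *
s=r.snapshot("side"); crop(s,250,190,440,390,3,"side_c")
s=r.snapshot("scene"); crop(s,170,190,390,350,3,"scene_c")
E
```

```text
(no output)
```

View pics/side_c.png

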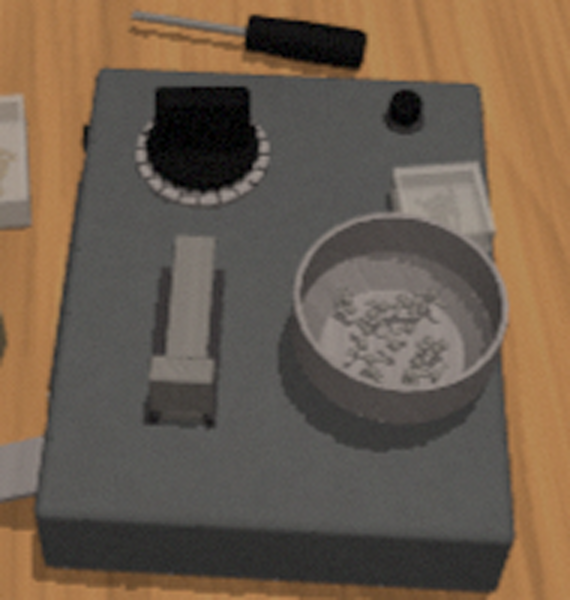

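View pics/scene_c.png

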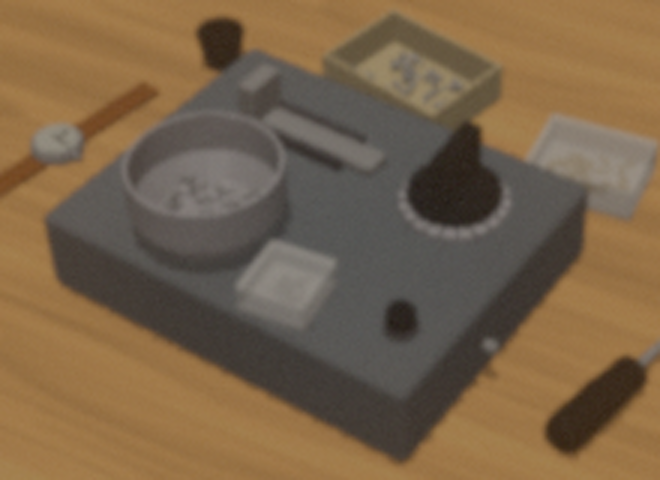

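Run:
```python
from h import *
s=r.snapshot("side"); c=r.snapshot("scene")
side=lambda u,v:(250+(u+.5)/3-.5,190+(v+.5)/3-.5)
sc=lambda u,v:(170+(u+.5)/3-.5,190+(v+.5)/3-.5)
P=[ray(s,side(*p),65)for p in [(100,70),(481,85),(513,542),(38,518)]]
Q=[ray(c,sc(*p),65)for p in [(587,195),(403,398),(48,218),(255,50)]]
for A in(P,Q):
    A=np.array(A); print(A.round(1)); print([np.linalg.norm(A[i]-A[i-3]).round(1) for i in range(4)])
    cen=A.mean(0); y=(A[0]+A[1]-A[2]-A[3])[:2]; y/=np.linalg.norm(y); x=np.array([y[1],-y[0]])
    x2=(A[1]+A[2]-A[0]-A[3])[:2]
    print("centre",cen.round(1),"yaw",np.degrees(np.arctan2(x[1],x[0])),np.degrees(np.arctan2(x2[1],x2[0])))
    print("dial",cen[:2]-45*x+75*y, "bolt",cen[:2]-45*x-83*y)
# dial ring: flange top z=79 centre ; 
print("bar side", [ray(s,side(*p),116).round(1) for p in [(157,88),(249,88),(157,100),(249,100)]])
print("bar scene",[ray(c,sc(*p),116).round(1) for p in [(465,125),(475,165)]])
```

```text
[[ 481.4  125.5   65. ]
 [ 697.   101.3   65. ]
 [ 663.6 -173.1   65. ]
 [ 450.4 -149.4   65. ]]
[np.float64(216.9), np.float64(276.4), np.float64(214.6), np.float64(276.7)]
centre [573.1 -23.9  65. ] yaw -6.686723026353017 -6.379517653159478
dial [537.13665605  55.80766987] bolt [ 518.7390429 -101.1175602]
[[ 486.4  131.9   65. ]
 [ 694.3  105.3   65. ]
 [ 662.4 -166.4   65. ]
 [ 448.9 -142.5   65. ]]
[np.float64(209.6), np.float64(273.6), np.float64(214.8), np.float64(276.9)]
centre [573.  -17.9  65. ] yaw -7.243670506105158 -6.842034915564946
dial [537.82664898  62.12898698] bolt [517.90452677 -94.60999683]
bar side [array([513.4,  64. , 116. ]), array([561.2,  61.2, 116. ]), array([513.1,  55.7, 116. ]), array([560.6,  52.9, 116. ])]
bar scene [array([514.2,  56.5, 116. ]), array([546.5,  78.9, 116. ])]
```

```bash
cat > to.py <<'E'
# usage: to.py x y z yaw : prints shift/turn in tool units from the measured pose
import sys; from h import *
from scipy.spatial.transform import Rotation as Ro
x,y,z,yaw=map(float,sys.argv[1:5]); s=r.sense()
R=Ro.from_euler("xyz",s["tcp_rot"],degrees=True); T=Ro.from_euler("xyz",[180,0,yaw],degrees=True)
print("t",round(s["time"],2),"pos",s["tool_pos"].round(1),"rot",s["tcp_rot"].round(1),"q",s["joint_pos"].round(0))
print("shift",(R.inv().apply(np.array([x,y,z])-s["tool_pos"])/250).round(4),"turn",((R.inv()*T).as_rotvec()/np.pi).round(4))
E
python3 to.py 340 -346 250 74
```

```text
t 0.35 pos [ 243.4 -548.3  231. ] rot [-180.    -0.    23.9] q [-71.   7.  85.  -0.  87.  -5.]
shift [ 0.6813 -0.5828 -0.0756] turn [-1.000e-04 -1.000e-04 -2.781e-01]
```

```bash
python3 -m jog '[[0.68,-0.58,-0.08,0,0,-0.28],[0.68,-0.58,-0.08,0,0,-0.28],[0.68,-0.58,-0.08,0,0,-0.28],[0.68,-0.58,-0.08,0,0,-0.28],[0.68,-0.58,-0.08,0,0,-0.28],[0.68,-0.58,-0.08,0,0,-0.28],[0.68,-0.58,-0.08,0,0,-0.28],[0.68,-0.58,-0.08,0,0,-0.28]]'; python3 to.py 430 -140 260 124
```

```text
time: 1.15
tool_pos: [340.0, -347.1, 251.4]
tcp_rot: [180.0, 0.0, 74.1]
ft_force: [-0.3, 0.4, -0.7]
finger_gap: 85.1
t 1.15 pos [ 340.  -347.1  251.4] rot [180.    0.   74.1] q [-52. -11. 101.  -0.  90. -36.]
shift [ 0.8952  0.1197 -0.0348] turn [-0.000e+00  1.000e-04 -2.772e-01]
```

```bash
python3 -m jog '[[0.9,0.12,-0.03,0,0,-0.28],[0.9,0.12,-0.03,0,0,-0.28],[0.9,0.12,-0.03,0,0,-0.28],[0.9,0.12,-0.03,0,0,-0.28],[0.9,0.12,-0.03,0,0,-0.28],[0.9,0.12,-0.03,0,0,-0.28],[0.9,0.12,-0.03,0,0,-0.28],[0.9,0.12,-0.03,0,0,-0.28]]'; python3 to.py 537 59 260 175
```

```text
time: 1.95
tool_pos: [429.5, -139.0, 258.6]
tcp_rot: [-180.0, -0.0, 124.3]
ft_force: [-0.2, -0.5, -0.2]
finger_gap: 85.2
t 1.95 pos [ 429.5 -139.   258.6] rot [-180.    -0.   124.3] q [-24. -17. 105.  -0.  91. -59.]
shift [ 0.4113  0.802  -0.0058] turn [-1.000e-04 -1.000e-04 -2.814e-01]
```

```bash
python3 -m jog '[[0.41,0.8,0,0,0,-0.28],[0.41,0.8,0,0,0,-0.28],[0.41,0.8,0,0,0,-0.28],[0.41,0.8,0,0,0,-0.28],[0.41,0.8,0,0,0,-0.28],[0.41,0.8,0,0,0,-0.28],[0.41,0.8,0,0,0,-0.28],[0.41,0.8,0,0,0,-0.28],[0.41,0.8,0,0,0,-0.28]]'
python3 - <<'E'
from h import *
s=r.snapshot("wrist");cv2.imwrite("pics/w1.png",s["pixels"][:,:,::-1]);print(s["extrinsics"].round(2),r.sense()["joint_pos"])
np.save("w1.npy",s,allow_pickle=True)
E
```

```text
time: 2.85
tool_pos: [535.5, 58.7, 258.8]
tcp_rot: [-180.0, -0.0, 174.8]
ft_force: [0.3, 0.2, -0.5]
finger_gap: 85.4
[[ 9.0000e-02  9.5000e-01  2.9000e-01  4.6188e+02]
 [ 1.0000e+00 -9.0000e-02 -3.0000e-02  6.4260e+01]
 [ 0.0000e+00  2.9000e-01 -9.6000e-01  4.0192e+02]
 [ 0.0000e+00  0.0000e+00  0.0000e+00  1.0000e+00]] [ 8.16899221e-01 -2.63335133e+00  9.27934256e+01 -2.50745308e-03
  8.98334067e+01 -8.40183264e+01]
```

View pics/w1.png

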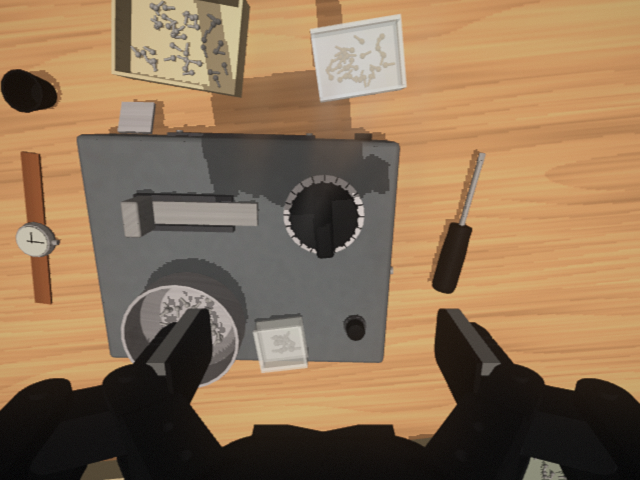

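Run:
```python
from h import *
s=np.load("w1.npy",allow_pickle=True).item()
im=s["pixels"][165:275,260:390,::-1].astype(float)
im=np.clip(255*(im/255)**0.45,0,255).astype(np.uint8)
cv2.imwrite("pics/w1c.png",cv2.resize(im,None,fx=5,fy=5,interpolation=cv2.INTER_CUBIC))
im=s["pixels"][180:250,90:270,::-1]
cv2.imwrite("pics/w1b.png",cv2.resize(im,None,fx=4,fy=4,interpolation=cv2.INTER_CUBIC))
side=lambda u,v:(u,v)
A=np.array([ray(s,p,65) for p in [(398,145),(382,360),(112,359),(79,138)]])
print(A.round(1),[np.linalg.norm(A[i]-A[i-3]).round(1) for i in range(4)])
```

```text
[[ 480.8  127.2   65. ]
 [ 691.5  103.6   65. ]
 [ 665.2 -169.6   65. ]
 [ 450.2 -143.5   65. ]] [np.float64(212.0), np.float64(274.5), np.float64(216.6), np.float64(272.4)]
```

View pics/w1c.png

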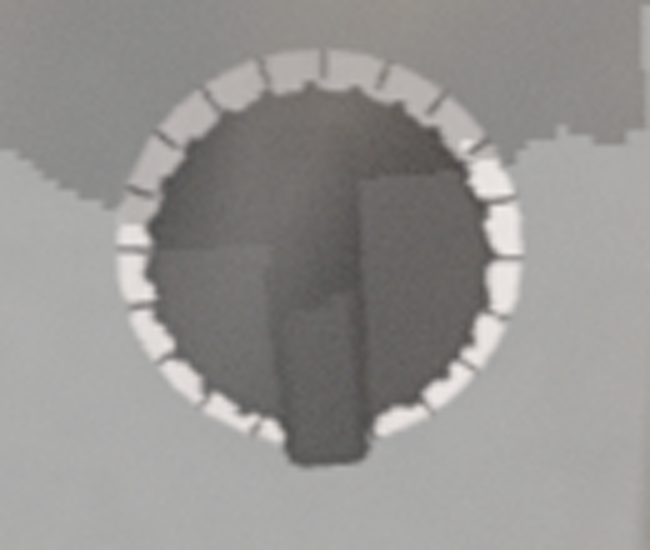

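View pics/w1b.png

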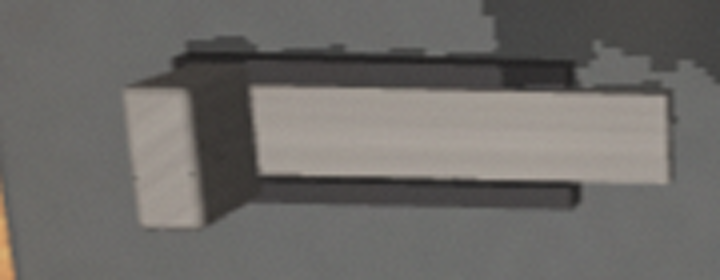

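Run:
```python
from h import *
s=np.load("w1.npy",allow_pickle=True).item()
f=lambda u,v:(260+(u+.5)/5-.5,165+(v+.5)/5-.5)
for p,z in [((319,247),66),((319,247),70),((117,247),66),((521,247),66),((319,48),66),((319,445),66),((150,260),79),((490,260),79),((290,460),116),((370,460),116),((280,330),116),((364,330),116),((275,250),116),((360,230),116)]: print(p,z,ray(s,f(*p),z).round(1))
# saw tab
g=lambda u,v:(90+(u+.5)/4-.5,180+(v+.5)/4-.5)
print("tab top",[ray(s,g(*p),102).round(1) for p in [(125,88),(187,88),(140,228),(203,225)]])
```

```text
(319, 247) 66 [534.8  58.1  66. ]
(319, 247) 70 [534.   58.1  70. ]
(117, 247) 66 [531.5  21.8  66. ]
(521, 247) 66 [538.2  94.3  66. ]
(319, 48) 66 [499.5  61.3  66. ]
(319, 445) 66 [572.2  54.6  66. ]
(150, 260) 79 [531.6  28.9  79. ]
(490, 260) 79 [537.   87.6  79. ]
(290, 460) 116 [557.9  51.3 116. ]
(370, 460) 116 [559.   63.9 116. ]
(280, 330) 116 [536.5  51.8 116. ]
(364, 330) 116 [537.7  64.7 116. ]
(275, 250) 116 [523.8  52.2 116. ]
(360, 230) 116 [521.9  65.5 116. ]
tab top [array([ 502.3, -100.9,  102. ]), array([503.4, -88.6, 102. ]), array([ 531. , -104.9,  102. ]), array([531.5, -91.9, 102. ])]
```

The wrist view shows the dial ring centred at (323.6,214), which puts the axis at about (534.5,58). The bar end is at (326,257) and the bar's yaw is about -2°. The tab top is at about (517,-96.5). Both match the expected positions derived from the feeder's corners, so I'm descending.

```bash
python3 to.py 534.5 58.2 85 178
```

```text
t 2.9 pos [535.5  58.8 258.9] rot [-180.     0.   174.8] q [  1.  -3.  93.  -0.  90. -84.]
shift [ 0.0039 -0.0028  0.6955] turn [-0.      0.     -0.0176]
```

```bash
python3 -m jog '[[0.004,-0.003,0.15,0,0,-0.018],[0.004,-0.003,0.3,0,0,-0.018],[0.004,-0.003,0.42,0,0,-0.018],[0.004,-0.003,0.53,0,0,-0.018],[0.004,-0.003,0.61,0,0,-0.018],[0.004,-0.003,0.66,0,0,-0.018],[0.004,-0.003,0.69,0,0,-0.018],[0.004,-0.003,0.69,0,0,-0.018]]'; python3 to.py 534.5 58.2 85 178;python3 - <<'E'
from h import *
s=r.snapshot("wrist");cv2.imwrite("pics/w2.png",s["pixels"][:,:,::-1])
E
```

```text
time: 3.7
tool_pos: [534.2, 58.9, 85.8]
tcp_rot: [-180.0, -0.1, 178.3]
ft_force: [-0.5, -0.6, -0.1]
finger_gap: 85.7
t 3.7 pos [534.2  58.9  85.8] rot [-1.800e+02 -1.000e-01  1.783e+02] q [  1.   5. 104.   0.  71. -87.]
shift [-0.0013 -0.0028  0.0034] turn [-0.     -0.0003  0.0017]
```

View pics/w2.png

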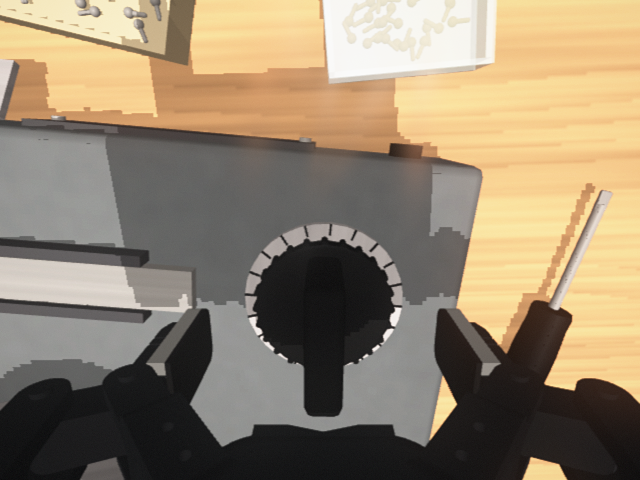

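The bar, at x≈324, is centred between the pads at 210 and 436. Closing at 40 N.

```bash
python3 -m jog '[[0,0,0,0,0,0],[0,0,0,0,0,0],[0,0,0,0,0,0],[0,0,0,0,0,0],[0,0,0,0,0,0],[0,0,0,0,0,0],[0,0,0,0,0,0],[0,0,0,0,0,0]]' 0 40
python3 - <<'E'
from h import *
s=r.sense();print(s["tcp_rot"],s["wrist_torque"],s["ft_force"],s["finger_gap"])
E
```

```text
time: 4.55
tool_pos: [534.7, 59.2, 86.6]
tcp_rot: [-180.0, 0.0, 178.4]
ft_force: [-1.5, 0.2, 4.2]
finger_gap: 13.4
[-1.79996218e+02  2.62054330e-02  1.78378255e+02] [-0.09513189  0.15091119  0.03060651] [-1.53404071  0.19878914  4.18518808] 13.415971584527012
```

```bash
cat > tor.py <<'E'
from h import *
s=r.sense(); t=s["wrist_torque"]; f=s["ft_force"]
L="t %.2f yaw %.2f tz %.3f txy %.2f %.2f f %s gap %.1f q6 %.1f"%(s["time"],s["tcp_rot"][2],t[2],t[0],t[1],f.round(1),s["finger_gap"],s["joint_pos"][5])
print(L); open("log.txt","a").write(L+"\n")
E
python3 -m jog '[[0,0,0,0,0,0.0167],[0,0,0,0,0,0.0167]]' >/dev/null; python3 tor.py
python3 -m jog '[[0,0,0,0,0,0.0167],[0,0,0,0,0,0.0167]]' >/dev/null; python3 tor.py
python3 -m jog '[[0,0,0,0,0,0.0167],[0,0,0,0,0,0.0167]]' >/dev/null; python3 tor.py
python3 -m jog '[[0,0,0,0,0,0.0167],[0,0,0,0,0,0.0167]]' >/dev/null; python3 tor.py
python3 -m jog '[[0,0,0,0,0,0.0167],[0,0,0,0,0,0.0167]]' >/dev/null; python3 tor.py
```

```text
t 4.75 yaw 175.32 tz 0.005 txy -0.06 0.21 f [-1.1  0.5  3.6] gap 13.2 q6 -84.5
t 4.95 yaw 172.38 tz 0.044 txy -0.02 0.19 f [-1.  -0.6  5.2] gap 12.9 q6 -81.5
t 5.15 yaw 169.40 tz -0.012 txy 0.07 0.19 f [-0.9 -0.3  5.1] gap 13.4 q6 -78.5
t 5.35 yaw 166.41 tz -0.069 txy 0.08 0.23 f [-1.7  0.6  5.7] gap 13.2 q6 -75.6
t 5.55 yaw 163.41 tz 0.074 txy 0.16 0.17 f [-0.9  1.   5.2] gap 13.2 q6 -72.6
```

```bash
cat > tor.py <<'E'
from h import *
v=[];e=[]
for i in range(4):
    s=r.sense(); v.append(s["wrist_torque"][2]); e.append(s["joint_efforts"][5]); 
    if i<3: r.snapshot("wrist")
f=s["ft_force"]
L="t %.2f yaw %.2f tz %.3f (%s) j6 %s f %s gap %.1f"%(s["time"],s["tcp_rot"][2],np.mean(v),np.round(v,2),np.round(e,3),f.round(1),s["finger_gap"])
print(L); open("log.txt","a").write(L+"\n")
E
python3 tor.py
python3 -m jog '[[0,0,0,0,0,0.0167],[0,0,0,0,0,0.0167]]' >/dev/null; python3 tor.py
python3 -m jog '[[0,0,0,0,0,0.0167],[0,0,0,0,0,0.0167]]' >/dev/null; python3 tor.py
```

```text
t 5.70 yaw 163.52 tz -0.013 ([ 0.07 -0.05 -0.03 -0.04]) j6 [0.777 0.294 0.071 0.008] f [-0.9  0.8  4.6] gap 13.3
t 6.05 yaw 160.52 tz -0.023 ([-0.04 -0.02 -0.01 -0.03]) j6 [0.772 0.293 0.072 0.008] f [-0.6  1.2  4.7] gap 13.1
t 6.40 yaw 157.52 tz -0.030 ([-0.02 -0.05 -0.01 -0.04]) j6 [0.818 0.313 0.077 0.01 ] f [-1.1  1.   4.8] gap 13.0
```

```bash
python3 -m jog '[[0,0,0,0,0,0.0167],[0,0,0,0,0,0.0167]]' >/dev/null; python3 tor.py
python3 -m jog '[[0,0,0,0,0,0.0167],[0,0,0,0,0,0.0167]]' >/dev/null; python3 tor.py
python3 -m jog '[[0,0,0,0,0,0.0167],[0,0,0,0,0,0.0167]]' >/dev/null; python3 tor.py
python3 -m jog '[[0,0,0,0,0,0.0167],[0,0,0,0,0,0.0167]]' >/dev/null; python3 tor.py
python3 -m jog '[[0,0,0,0,0,0.0167],[0,0,0,0,0,0.0167]]' >/dev/null; python3 tor.py
python3 -m jog '[[0,0,0,0,0,0.0167],[0,0,0,0,0,0.0167]]' >/dev/null; python3 tor.py
```

```text
t 6.75 yaw 154.52 tz 0.009 ([ 0.   -0.02  0.08 -0.03]) j6 [0.773 0.294 0.072 0.009] f [-1.1  1.2  5. ] gap 13.6
t 7.10 yaw 151.53 tz 0.024 ([ 0.03  0.06  0.01 -0.  ]) j6 [0.823 0.319 0.08  0.011] f [0.5 1.9 5.6] gap 13.3
t 7.45 yaw 148.54 tz 0.077 ([0.06 0.1  0.08 0.06]) j6 [0.896 0.387 0.168 0.108] f [-0.7  2.7  5.5] gap 13.0
t 7.80 yaw 145.54 tz 0.092 ([0.12 0.08 0.1  0.07]) j6 [0.934 0.376 0.146 0.085] f [0.7 3.4 5.8] gap 13.4
t 8.15 yaw 142.57 tz 0.391 ([0.3  0.41 0.42 0.44]) j6 [1.085 0.692 0.5   0.441] f [0.1 2.  5.3] gap 13.4
t 8.50 yaw 139.54 tz -0.001 ([-0.02  0.03  0.03 -0.04]) j6 [0.788 0.306 0.078 0.013] f [1.5 4.7 5.3] gap 13.4
```

First click dropped near yaw 141; I expect the others near 123, 105 and 87.

```bash
python3 -m jog '[[0,0,0,0,0,0.0167],[0,0,0,0,0,0.0167]]' >/dev/null; python3 tor.py
python3 -m jog '[[0,0,0,0,0,0.0167],[0,0,0,0,0,0.0167]]' >/dev/null; python3 tor.py
python3 -m jog '[[0,0,0,0,0,0.0167],[0,0,0,0,0,0.0167]]' >/dev/null; python3 tor.py
python3 -m jog '[[0,0,0,0,0,0.0167],[0,0,0,0,0,0.0167]]' >/dev/null; python3 tor.py
python3 -m jog '[[0,0,0,0,0,0.0167],[0,0,0,0,0,0.0167]]' >/dev/null; python3 tor.py
python3 -m jog '[[0,0,0,0,0,0.0167],[0,0,0,0,0,0.0167]]' >/dev/null; python3 tor.py
```

```text
t 8.85 yaw 136.54 tz -0.007 ([ 0.02 -0.06  0.05 -0.04]) j6 [0.8   0.309 0.079 0.014] f [2.2 5.4 5.4] gap 13.5
t 9.20 yaw 133.54 tz 0.010 ([ 0.04 -0.    0.02 -0.01]) j6 [0.777 0.298 0.076 0.013] f [1.9 4.8 4.6] gap 13.3
t 9.55 yaw 130.53 tz 0.087 ([0.11 0.05 0.06 0.13]) j6 [0.853 0.345 0.128 0.068] f [2.  5.7 4.6] gap 12.8
t 9.90 yaw 127.53 tz 0.021 ([0.05 0.01 0.01 0.02]) j6 [0.806 0.32  0.116 0.059] f [1.9 5.1 4.1] gap 13.4
t 10.25 yaw 124.53 tz 0.116 ([0.03 0.13 0.15 0.16]) j6 [0.79  0.427 0.249 0.189] f [2.5 6.  4.6] gap 13.0
t 10.60 yaw 121.51 tz 0.006 ([ 0.02 -0.03  0.01  0.02]) j6 [0.768 0.296 0.076 0.013] f [3.3 4.6 3.6] gap 13.0
```

Second click dropped near 123, as predicted.

```bash
python3 -m jog '[[0,0,0,0,0,0.0167],[0,0,0,0,0,0.0167]]' >/dev/null; python3 tor.py
python3 -m jog '[[0,0,0,0,0,0.0167],[0,0,0,0,0,0.0167]]' >/dev/null; python3 tor.py
python3 -m jog '[[0,0,0,0,0,0.0167],[0,0,0,0,0,0.0167]]' >/dev/null; python3 tor.py
python3 -m jog '[[0,0,0,0,0,0.0167],[0,0,0,0,0,0.0167]]' >/dev/null; python3 tor.py
python3 -m jog '[[0,0,0,0,0,0.0167],[0,0,0,0,0,0.0167]]' >/dev/null; python3 tor.py
python3 -m jog '[[0,0,0,0,0,0.0167],[0,0,0,0,0,0.0167]]' >/dev/null; python3 tor.py
```

```text
t 10.95 yaw 118.51 tz -0.009 ([-0.02 -0.01 -0.01 -0.01]) j6 [0.778 0.299 0.077 0.014] f [3.2 6.1 3.5] gap 13.6
t 11.30 yaw 115.50 tz -0.011 ([ 0.01 -0.01 -0.01 -0.02]) j6 [0.778 0.299 0.077 0.014] f [3.1 5.2 2.8] gap 13.4
t 11.65 yaw 112.49 tz 0.024 ([ 0.   -0.01  0.08  0.02]) j6 [0.792 0.321 0.117 0.057] f [2.6 5.7 3.8] gap 13.7
t 12.00 yaw 109.50 tz 0.059 ([0.03 0.01 0.11 0.08]) j6 [0.772 0.347 0.152 0.094] f [3.6 6.1 2.8] gap 13.5
t 12.35 yaw 106.51 tz 0.301 ([0.21 0.3  0.34 0.36]) j6 [0.988 0.593 0.4   0.34 ] f [4.  6.4 2.8] gap 13.1
t 12.70 yaw 103.48 tz -0.004 ([-0.01  0.02 -0.02 -0.  ]) j6 [0.769 0.297 0.076 0.013] f [2.6 6.1 3.2] gap 13.4
```

Third click was at about 105. Now on to the fourth, stopping once it drops.

```bash
python3 -m jog '[[0,0,0,0,0,0.0167],[0,0,0,0,0,0.0167]]' >/dev/null; python3 tor.py
python3 -m jog '[[0,0,0,0,0,0.0167],[0,0,0,0,0,0.0167]]' >/dev/null; python3 tor.py
python3 -m jog '[[0,0,0,0,0,0.0167],[0,0,0,0,0,0.0167]]' >/dev/null; python3 tor.py
python3 -m jog '[[0,0,0,0,0,0.0167],[0,0,0,0,0,0.0167]]' >/dev/null; python3 tor.py
python3 -m jog '[[0,0,0,0,0,0.0167],[0,0,0,0,0,0.0167]]' >/dev/null; python3 tor.py
python3 -m jog '[[0,0,0,0,0,0.0167],[0,0,0,0,0,0.0167]]' >/dev/null; python3 tor.py
```

```text
t 13.05 yaw 100.47 tz 0.009 ([ 0.03  0.01 -0.04  0.03]) j6 [0.779 0.299 0.077 0.014] f [4.2 5.7 3.4] gap 13.4
t 13.40 yaw 97.46 tz -0.016 ([-0.03 -0.03  0.01 -0.02]) j6 [0.778 0.299 0.077 0.014] f [5.2 5.6 2.2] gap 13.3
t 13.75 yaw 94.46 tz 0.067 ([0.06 0.07 0.08 0.05]) j6 [0.852 0.343 0.126 0.066] f [5.  7.  2.2] gap 13.3
t 14.10 yaw 91.46 tz 0.047 ([0.06 0.01 0.05 0.06]) j6 [0.795 0.308 0.101 0.045] f [5.1 6.1 1.5] gap 13.3
t 14.45 yaw 88.45 tz 0.019 ([0.01 0.   0.06 0.01]) j6 [0.76  0.308 0.097 0.055] f [5.1 6.2 1.5] gap 12.9
t 14.80 yaw 85.44 tz -0.016 ([-0.04 -0.02  0.   -0.  ]) j6 [0.768 0.296 0.076 0.013] f [5.  6.3 2.1] gap 13.4
```

The fourth drop fell between 88.4 and 85.4, spaced as expected. I'll go 3° further and check it is still free.

```bash
python3 -m jog '[[0,0,0,0,0,0.0167],[0,0,0,0,0,0.0167]]' >/dev/null; python3 tor.py; python3 tor.py
```

```text
t 15.15 yaw 82.43 tz -0.032 ([-0.03 -0.02 -0.07 -0.01]) j6 [0.778 0.299 0.077 0.013] f [5.9 6.7 0.8] gap 13.3
t 15.30 yaw 82.43 tz 0.004 ([-0.01 -0.01  0.01  0.02]) j6 [ 0.013 -0.002 -0.006 -0.006] f [7.  7.5 1.1] gap 13.3
```

```bash
python3 -m jog '[[0,0,0,0,0,0],[0,0,0,0,0,0],[0,0,0,0,0,0],[0,0,0,0,0,0],[0,0,0,0,0,0],[0,0,0,0,0,0]]' 0.5; python3 -m jog '[[0,0,-0.1,0,0,0],[0,0,-0.25,0,0,0],[0,0,-0.4,0,0,0],[0,0,-0.4,0,0,0]]'
python3 - <<'E'
from h import *
s=r.snapshot("wrist");cv2.imwrite("pics/w3.png",s["pixels"][:,:,::-1]);np.save("w3.npy",s,allow_pickle=True)
s=r.snapshot("side"); crop(s,230,180,430,380,3,"side3")
E
```

```text
time: 15.9
tool_pos: [534.4, 59.1, 86.2]
tcp_rot: [-180.0, 0.0, 82.2]
ft_force: [0.8, 0.2, 0.4]
finger_gap: 42.9
time: 16.3
tool_pos: [538.1, 59.2, 193.1]
tcp_rot: [179.4, -0.1, 82.2]
ft_force: [1.0, 0.3, 1.0]
finger_gap: 42.7
```

View pics/w3.png

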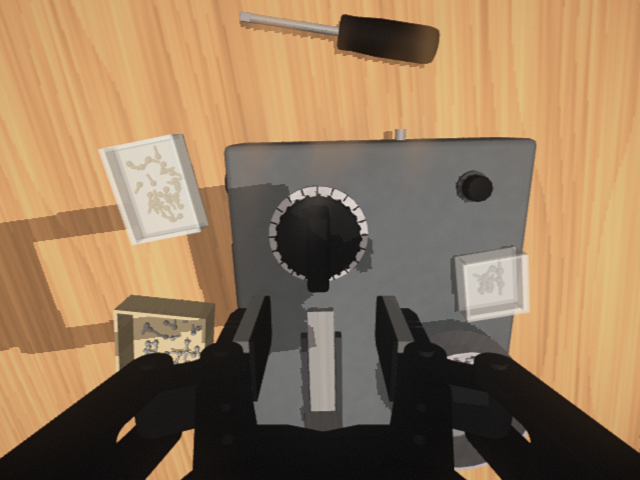

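View pics/side3.png

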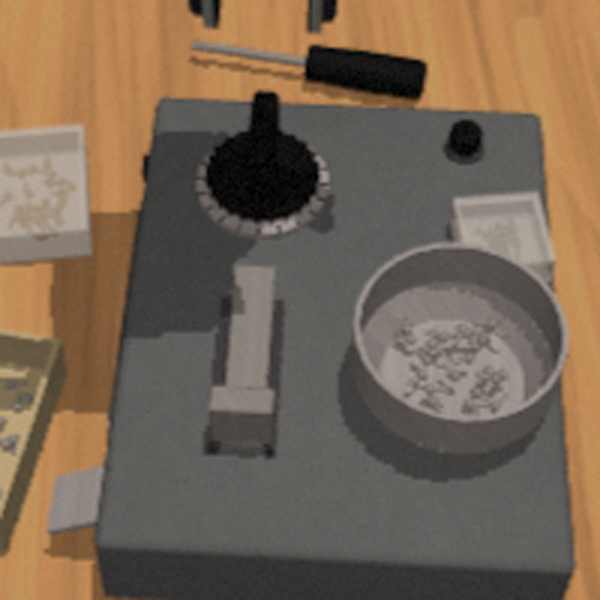

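The dial bar has stayed along the feeder's y axis (side crop 265,130) and the boxes have not moved. Now I'll shut the gripper and go behind the tab.

```bash
python3 to.py 512.3 -135 185 83.2
```

```text
t 16.4 pos [535.4  59.2 187.6] rot [179.8  -0.   82.2] q [ 1. -1. 98. -0. 82.  9.]
shift [-0.7822  0.0138  0.0102] turn [ 0.0009 -0.0001 -0.0056]
```

```bash
python3 -m jog '[[-0.15,0.014,0,0,0,-0.0056],[-0.3,0.014,0,0,0,-0.0056],[-0.45,0.014,0,0,0,-0.0056],[-0.58,0.014,0,0,0,-0.0056],[-0.68,0.014,0,0,0,-0.0056],[-0.75,0.014,0,0,0,-0.0056],[-0.782,0.014,0,0,0,-0.0056],[-0.782,0.014,0,0,0,-0.0056],[-0.782,0.014,0,0,0,-0.0056]]' 0; python3 to.py 512.3 -135 83 83.2;python3 - <<'E'
from h import *
s=r.snapshot("wrist");cv2.imwrite("pics/w4.png",s["pixels"][:,:,::-1]);np.save("w4.npy",s,allow_pickle=True)
s=r.snapshot("side"); crop(s,230,180,430,380,3,"side4")
E
```

```text
time: 17.3
tool_pos: [511.1, -134.2, 185.4]
tcp_rot: [-179.9, -0.0, 83.2]
ft_force: [-0.4, -0.6, -0.5]
finger_gap: -0.2
t 17.3 pos [ 511.1 -134.2  185.4] rot [-179.9   -0.    83.2] q [-20.  -2. 100.   0.  82. -13.]
shift [-0.0029  0.0057  0.4098] turn [-0.0004 -0.0002 -0.    ]
```

View pics/w4.png

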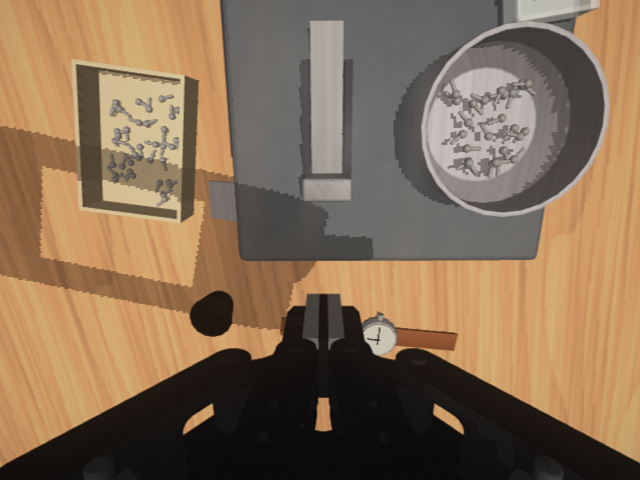

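The tab top is at (327,188) and is aligned with the closed fingers at (323,310). I'll descend and refine the tab position from this view.

```bash
python3 - <<'E'
from h import *
s=np.load("w4.npy",allow_pickle=True).item()
for p in [(303,180),(352,180),(304,200),(351,200)]: print(ray(s,p,102).round(1))
E
python3 -m jog '[[-0.003,0.007,0.12,0,0,0],[-0.003,0.007,0.24,0,0,0],[-0.003,0.007,0.33,0,0,0],[-0.003,0.007,0.39,0,0,0],[-0.003,0.007,0.41,0,0,0],[-0.003,0.007,0.41,0,0,0],[-0.003,0.007,0.41,0,0,0]]'; python3 to.py 515 -118 83 83.2
python3 - <<'E'
from h import *
s=r.snapshot("side"); crop(s,230,180,430,380,3,"side5")
E
```

```text
[503.9 -89.6 102. ]
[532.7 -93.1 102. ]
[ 502.9 -101.6  102. ]
[ 531.  -104.9  102. ]
time: 18.1
tool_pos: [514.0, -136.1, 85.1]
tcp_rot: [179.9, 0.0, 83.2]
ft_force: [-0.2, 0.1, 1.3]
finger_gap: 0.1
t 18.1 pos [ 514.  -136.1   85.1] rot [179.9   0.   83.2] q [-20.   4. 105.  -0.  71. -14.]
shift [ 0.0723 -0.0047  0.0084] turn [0.0006 0.0001 0.0001]
```

View pics/side5.png

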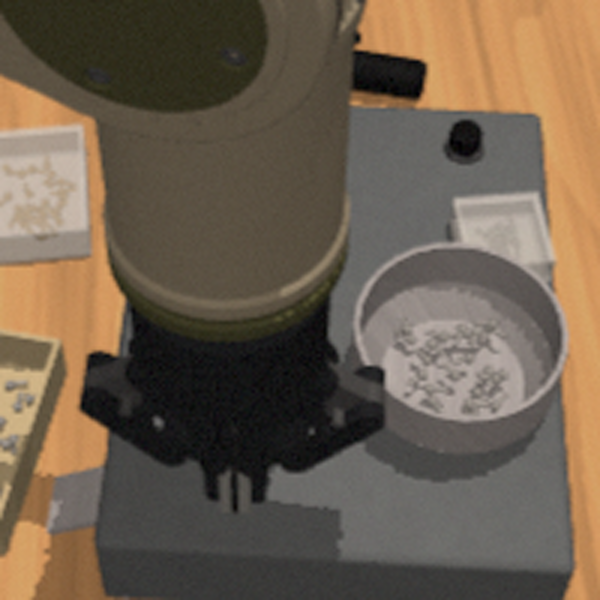

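Run:
```python
from h import *
s=r.snapshot("side")
for p in [(385,385),(375,410),(85,410),(300,470),(238,510)]:
    u=(230+p[0]/3,180+p[1]/3)
    a,b=ray(s,u,0),ray(s,u,300)
    for y in (-148,-125):
        t=(y-a[1])/(b[1]-a[1]); print(p,y,(a+t*(b-a)).round(1))
```

```text
(385, 385) -148 [ 574.8 -148.   189.7]
(385, 385) -125 [ 579.5 -125.   152.1]
(375, 410) -148 [ 571.9 -148.   170.9]
(375, 410) -125 [ 576.3 -125.   132.1]
(85, 410) -148 [ 455.9 -148.   182. ]
(85, 410) -125 [ 451.8 -125.   144. ]
(300, 470) -148 [ 542.1 -148.   124.4]
(300, 470) -125 [ 544.4 -125.    82.2]
(238, 510) -148 [ 515.1 -148.    91. ]
(238, 510) -125 [ 515.3 -125.    46.3]
```

The knuckles sit at z≈170, well above the bowl rim at 115. Approaching gently.

```bash
cat > fo.py <<'E'
from h import *
v=[]
for i in range(3):
    s=r.sense(); v.append(s["ft_force"]); 
    if i<2: r.snapshot("wrist")
y=np.array([.118,.993,0])
p=s["tool_pos"]
print("t %.2f p %s along %.1f f_y %.1f (%s) f %s"%(s["time"],p.round(1),p@y,np.mean(v,0)@y,np.round(np.array(v)@y,1),np.mean(v,0).round(1)))
E
python3 fo.py
python3 -m jog '[[0.02,-0.003,0.006,0,0,0],[0.04,-0.003,0.006,0,0,0],[0.055,-0.003,0.006,0,0,0],[0.064,-0.003,0.006,0,0,0],[0.064,-0.003,0.006,0,0,0]]' >/dev/null; python3 fo.py
python3 -m jog '[[0.004,0,0,0,0,0],[0.008,0,0,0,0,0],[0.008,0,0,0,0,0]]' >/dev/null; python3 fo.py
python3 -m jog '[[0.004,0,0,0,0,0],[0.008,0,0,0,0,0],[0.008,0,0,0,0,0]]' >/dev/null; python3 fo.py
python3 -m jog '[[0.004,0,0,0,0,0],[0.008,0,0,0,0,0],[0.008,0,0,0,0,0]]' >/dev/null; python3 fo.py
python3 -m jog '[[0.004,0,0,0,0,0],[0.008,0,0,0,0,0],[0.008,0,0,0,0,0]]' >/dev/null; python3 fo.py
```

```text
t 18.30 p [ 513.9 -136.2   85. ] along -74.6 f_y -0.0 ([ 0.5 -0.1 -0.5]) f [ 0.1 -0.1 -0.1]
t 18.90 p [ 514.3 -119.9   82.3] along -58.4 f_y 0.4 ([ 0.7  1.  -0.4]) f [-0.   0.4  0.1]
t 19.30 p [ 514.5 -118.    82.3] along -56.5 f_y 0.0 ([-0.2  0.4 -0.1]) f [-0.8  0.1  0.6]
t 19.70 p [ 514.7 -115.9   82.3] along -54.4 f_y -0.0 ([-0.3 -0.1  0.4]) f [ 0.2 -0.   0.2]
t 20.10 p [ 514.9 -113.9   82.3] along -52.4 f_y 0.2 ([0.3 0.4 0.1]) f [0.3 0.2 0.4]
t 20.50 p [ 515.1 -112.2   82.3] along -50.6 f_y -2.8 ([-3.  -3.  -2.3]) f [-0.  -2.8 -0.1]
```

Contact made, with a drag of about 3 N. The stop should be some 20–24 mm on.

```bash
python3 -m jog '[[0.005,0,0,0,0,0],[0.01,0,0,0,0,0],[0.015,0,0,0,0,0],[0.02,0,0,0,0,0]]' >/dev/null; python3 fo.py
python3 -m jog '[[0.005,0,0,0,0,0],[0.01,0,0,0,0,0],[0.015,0,0,0,0,0],[0.02,0,0,0,0,0]]' >/dev/null; python3 fo.py
python3 -m jog '[[0.004,0,0,0,0,0],[0.008,0,0,0,0,0],[0.012,0,0,0,0,0],[0.016,0,0,0,0,0]]' >/dev/null; python3 fo.py
```

```text
t 21.00 p [ 515.8 -106.7   82.3] along -45.1 f_y -2.9 ([-3.7 -2.5 -2.5]) f [-1.1 -2.8  0.1]
t 21.50 p [ 516.3 -101.8   82.3] along -40.2 f_y -2.7 ([-2.9 -2.3 -2.9]) f [-1.1 -2.6  0.1]
t 22.00 p [516.8 -97.9  82.3] along -36.2 f_y -2.9 ([-3.1 -3.  -2.5]) f [-1.6 -2.7  0.8]
```

Now 0.5 mm per row, 1 mm per call.

```bash
python3 -m jog '[[0.002,0,0,0,0,0],[0.004,0,0,0,0,0]]' >/dev/null; python3 fo.py
python3 -m jog '[[0.002,0,0,0,0,0],[0.004,0,0,0,0,0]]' >/dev/null; python3 fo.py
python3 -m jog '[[0.002,0,0,0,0,0],[0.004,0,0,0,0,0]]' >/dev/null; python3 fo.py
```

```text
t 22.30 p [516.9 -97.   82.3] along -35.4 f_y -2.8 ([-2.3 -3.1 -3. ]) f [-2.3 -2.5  1.1]
t 22.60 p [517.  -96.   82.3] along -34.4 f_y -2.9 ([-3.6 -2.6 -2.4]) f [-2.2 -2.6  1.1]
t 22.90 p [517.2 -95.   82.3] along -33.3 f_y -2.8 ([-3.9 -2.2 -2.2]) f [-2.5 -2.5  1.7]
```

```bash
python3 -m jog '[[0.001,0,0,0,0,0],[0.002,0,0,0,0,0]]' >/dev/null; python3 fo.py
```

```text
t 23.20 p [517.2 -94.6  82.3] along -32.9 f_y -3.4 ([-3.4 -3.6 -3.2]) f [-2.3 -3.2  1.3]
```

```bash
python3 -m jog '[[0.001,0,0,0,0,0],[0.002,0,0,0,0,0]]' >/dev/null; python3 fo.py
python3 -m jog '[[0.001,0,0,0,0,0],[0.002,0,0,0,0,0]]' >/dev/null; python3 fo.py
```

```text
t 23.50 p [517.3 -94.1  82.3] along -32.4 f_y -3.0 ([-3.7 -2.6 -2.8]) f [-2.7 -2.8  1.6]
t 23.80 p [517.3 -93.6  82.3] along -31.9 f_y -3.3 ([-3.6 -3.  -3.3]) f [-2.7 -3.   0.8]
```

```bash
python3 -m jog '[[0.001,0,0,0,0,0],[0.002,0,0,0,0,0]]' >/dev/null; python3 fo.py
```

```text
t 24.10 p [517.4 -93.1  82.3] along -31.4 f_y -2.9 ([-3.5 -2.4 -3. ]) f [-2.6 -2.7  0.9]
```

```bash
python3 -m jog '[[0.001,0,0,0,0,0],[0.002,0,0,0,0,0]]' >/dev/null; python3 fo.py
```

```text
t 24.40 p [517.4 -92.8  82.3] along -31.1 f_y -4.0 ([-3.6 -3.9 -4.4]) f [-2.3 -3.7  1.1]
```

```bash
python3 -m jog '[[0.001,0,0,0,0,0],[0.002,0,0,0,0,0]]' >/dev/null; python3 fo.py
```

```text
t 24.70 p [517.4 -92.8  82.3] along -31.0 f_y -7.0 ([-7.9 -6.1 -7. ]) f [-3.1 -6.7  0.8]
```

```bash
python3 -m jog '[[0.001,0,0,0,0,0],[0.002,0,0,0,0,0]]' >/dev/null; python3 fo.py
```

```text
t 25.00 p [517.5 -92.8  82.3] along -31.0 f_y -8.8 ([-9.7 -8.6 -8.1]) f [-3.5 -8.4  0.8]
```

It's at the hard stop at along = -31.0, the predicted home position, with force rising to about 9 N and no further travel. Backing off, then lifting and checking.

```bash
python3 -m jog '[[-0.01,0,0,0,0,0],[-0.03,0,0,0,0,0],[-0.06,0,0,0,0,0],[-0.08,0,0,0,0,0],[-0.08,0,0,0,0,0]]'; python3 -m jog '[[0,0,-0.1,0,0,0],[0,0,-0.25,0,0,0],[-0.2,0,-0.4,0,0,0],[-0.4,0,-0.4,0,0,0],[-0.4,0,-0.4,0,0,0],[-0.4,0,-0.4,0,0,0]]';  python3 - <<'E'
from h import *
s=r.snapshot("wrist");cv2.imwrite("pics/w6.png",s["pixels"][:,:,::-1])
s=r.snapshot("side"); crop(s,200,180,440,380,3,"side6");np.save("side6.npy",s,allow_pickle=True)
s=r.snapshot("scene"); crop(s,140,190,420,350,2.8,"scene6")
E
```

```text
time: 25.5
tool_pos: [515.2, -112.2, 82.4]
tcp_rot: [180.0, -0.0, 83.1]
ft_force: [0.2, -0.6, -0.3]
finger_gap: -0.1
time: 26.1
tool_pos: [503.2, -212.4, 182.5]
tcp_rot: [180.0, 0.0, 83.0]
ft_force: [-0.0, 0.1, -0.7]
finger_gap: 0.3
```

View pics/side6.png

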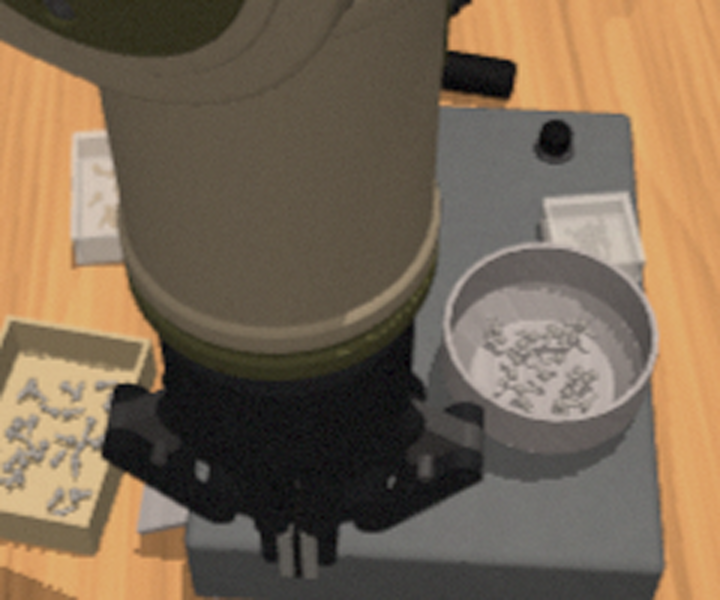

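View pics/w6.png

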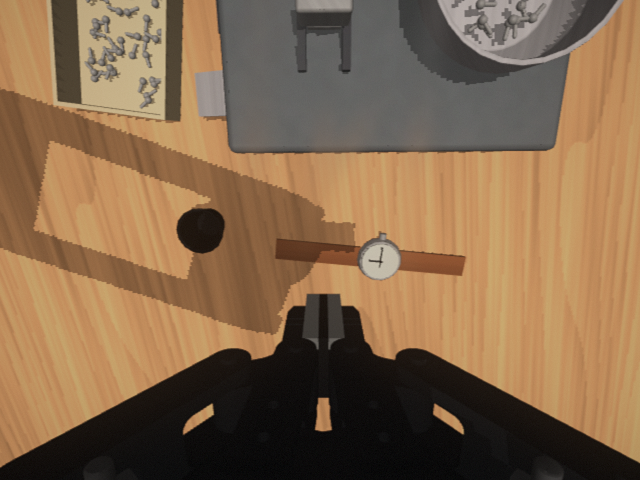

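View pics/scene6.png

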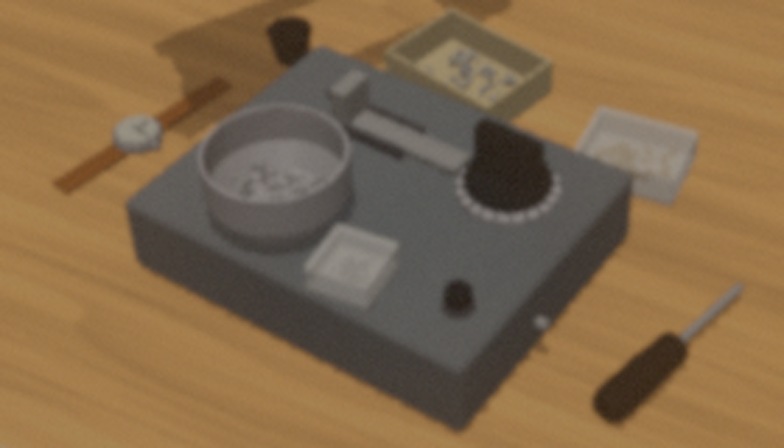

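The tab back edge is at (324,12) in the wrist view, and in the scene view the bolt has moved towards the dial with the bystanders where they were. I'll measure the tab once more, then hand in.

Run:
```python
from h import *
s=r.snapshot("wrist")
m=s["pixels"][:40,280:370].mean(2)[:, 45]; print(m.astype(int))
y=np.array([.118,.993,0])
for v in (11,13): 
    p=ray(s,(325,v),102); print(p.round(1),"feeder y of tab centre",p@y-47+7)
print(r.sense()["ft_force"])
r.hand_in()
```

```text
[151 154 153 154 154 153 153 152 152 152 151 152 151 151 142 115 111 100
  73  51  47  50  49  52  50  48  50  49  50  51  50  59  70  55  50  62
  64  67  64  70]
[518.9 -79.8 102. ] feeder y of tab centre -57.96861829061913
[518.8 -80.7 102. ] feeder y of tab centre -58.88053437707714
[-0.50789054  0.20129377 -0.17962067]
the job is handed in; nothing more can be done
```

I turned the dial by four clicks and pushed the lock bolt fully home, then handed the job in at about 26 s of the 72 s allowed. No verdict is reported, and the gate count rests on felt torque because its travel is too fine to read.

- **Dial:** I felt four separate torque drops, at bar yaw of about 141°, 123°, 105° and 87°, so 18° apart as expected. The fourth was the weakest: I read only about 0.05 N m just before it dropped. I went on to 82.4°, found the dial turning freely there, and let go.
- **Bolt:** It slid about 20 mm with roughly 3 N of drag and met a hard stop within about 1 mm of where I expected it. The highest reading was 9.7 N, against the 25 N limit.
- **Position check:** A last camera estimate put the tab at y ≈ -58 to -59 mm, against the nominal -60 mm. The gap is within the calibration error, so I read it as home.
- **Surroundings:** The last pictures showed all six bystanders where they started. The gripper was clear of everything, with wrist force near zero.

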